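# Mirror the seasoning row onto the serving rack

### The arm

A 6-joint arm with a two-finger parallel gripper is mounted at the origin on the work surface. World frame = base frame: x ahead of the robot, y to its left, z up, the work surface at z = 0. Lengths are in m, angles in rad, forces in N, time in s.
With the tool pointing down it reaches from about 0.325 to 0.9 m from the base axis. Payload 6.1 kg.
Tool frame: the origin (TCP) lies on the mounting face of the last link; the fingertips stand 182 mm ahead of it and the grasp point (between the pads) lies 164 mm ahead of it (bot.tips_ahead is the distance from the TCP to the fingertips, in m); z points along the fingers, y is the direction in which the jaws open and shut (so a half turn about z gives the same grasp; the last joint's range is limited). The gripper opens to 87 mm and grips with 3 to 60 N. Pads are 19 mm wide; open, the fingers measure 117 mm over their backs; the gripper's body (75 mm by 190 mm) begins 51 mm behind the grasp point.
Start: joints at [-1.444, 0.22, 1.526, -0, 1.395, -0.126], TCP at [0.156, -0.605, 0.405] pointing down, gripper open.
Joint ranges: [-2.98, 2.98], [-0.91, 2.08], [0.09, 2.57], [-1.24, 4.39], [0.2, 2.65], [-2.68, 2.68]. Speed limits (rad/s): [2.57, 2.57, 3.01, 3.14, 3.14, 3.14].

### API

Orientations are given as a unit quaternion [w, x, y, z].
In Python, from bench import monitor, eyes, bot gives the robot as it stands.
- The arm moves only by the shell command python3 -m crank 'ROWS' [FORCE]. ROWS is JSON, a list of rows, each a list of 5 numbers: the opening in per cent of the stroke, from 0 (shut) to 100 (fully open), then the shift along the world's x, y, z in cm, then the turn about the world's z in rad. A call has 1 to 8 rows; each row is the pose to reach, as a shift and turn from the pose commanded when the call began; what a row does not reach only later rows make up. A row lasts 1/12 s, in which the tool goes at most 41.7 mm and 7.16 degrees, less where a joint would pass 70% of its speed; a pose out of reach is approached as far as the arm can. A call with a gripper value outside its range is refused whole. The fingers move at their own pace and stop on an object; FORCE is the grip in N (left out, the last holds). Time passes only in rows, so rows that repeat a pose let the fingers close. It gives the time, the measured TCP pose, the force and the opening at its end, in the units of the state.
- monitor.sense(): the state, without advancing time (a new reading comes with each control period).
- eyes.snapshot(name): name is "scene" or "side" or "wrist"; returns a dict with "color" (384x512x3 uint8, red, green, blue), "range_z" (384x512 float32, m along the optical axis (not along the pixel's ray), 0 where there is no reading), "mtx" (3x3 intrinsics, pixels), "eye" and "orientation" of the camera in the world. Camera axes: x right, y down, z forward; pixel columns grow to the right and rows downward; lengths in m; the calibration is good to about 2 mm. A picture is of the moment at which its call begins.
- bot.close_job(): hands the job in, once; it reports no verdict.
The state is a dict: "time": time; "q": joint angles; "qvel": joint speeds; "joint_efforts": joint torques, N m; "tool_pos": TCP position; "tool_rot": TCP orientation; "force": force on the tool from outside, world axes, zero at the start; "wrist_torque": the same for the moment, N m; "finger_gap": finger opening in m.
Only numpy, scipy, OpenCV 4.12 (cv2) and the standard library are available. Lean on these libraries where they do the work, as an engineer would, in place of code of your own. Each camera call takes 0.05 s, during which the arm holds its last target.

### The job

Move the pepper mill, the steel shaker, the salt pot and the square glass jar from the metal prep rack to the wooden serving rack in reverse order, so that the cook working opposite you finds the row as you had it: the thing at the left end of the prep rack goes into the pocket at the right end of the serving rack, and so on through the row. Each must stand upright, flat on the floor of its own pocket; never let one tip over on the way.

Things in the scene. Friction and masses are not known exactly. Their poses are not given: they have to be found in the camera images.
- mill: Pepper mill of dark turned wood, 120 mm tall, narrow waist (diameter 36 mm at 38 to 56 mm height), foot 54 mm in diameter, round head 44 mm in diameter from 66 to 104 mm height with straight sides (grip here, at about 85 mm), small steel button on top (diameter 14 mm). About 0.22 kg. Origin: centre of its underside, z up.
- shaker: Round stainless steel shaker, 50 mm in diameter, straight sides to 72 mm height (grip at about 52 mm), low domed perforated top, 86 mm tall in all. About 0.18 kg. Origin: centre of its underside, z up.
- pot: Squat white ceramic salt pot, 56 mm in diameter with straight sides from 4 to 48 mm height (grip at about 36 mm), light wooden lid fixed to it with a ball knob, 69 mm tall in all. About 0.25 kg. Origin: centre of its underside, z up.
- jar: Square green glass jar, 44 x 44 mm, flat sides to 78 mm height (grip across two flat sides at about 58 mm; its x and y axes are square to the sides), short round neck and cork stopper (diameter 24 to 28 mm), 100 mm tall in all. About 0.24 kg. Origin: centre of its underside, z up.
- mill_insert: Dark steel square insert fixed on the prep rack, in which the pepper mill stands at the start (all four inserts look alike; this one stays put and marks that thing's starting place). 84 x 84 mm outside, 76 x 76 mm inside, 14 mm high, walls and floor 4 mm. Origin: centre of its underside, 6 mm above the table; axes parallel to the prep rack's.
- shaker_insert: Dark steel square insert fixed on the prep rack, in which the steel shaker stands at the start (all four inserts look alike; this one stays put and marks that thing's starting place). 84 x 84 mm outside, 76 x 76 mm inside, 14 mm high, walls and floor 4 mm. Origin: centre of its underside, 6 mm above the table; axes parallel to the prep rack's.
- pot_insert: Dark steel square insert fixed on the prep rack, in which the salt pot stands at the start (all four inserts look alike; this one stays put and marks that thing's starting place). 84 x 84 mm outside, 76 x 76 mm inside, 14 mm high, walls and floor 4 mm. Origin: centre of its underside, 6 mm above the table; axes parallel to the prep rack's.
- jar_insert: Dark steel square insert fixed on the prep rack, in which the square jar stands at the start (all four inserts look alike; this one stays put and marks that thing's starting place). 84 x 84 mm outside, 76 x 76 mm inside, 14 mm high, walls and floor 4 mm. Origin: centre of its underside, 6 mm above the table; axes parallel to the prep rack's.
- prep_rack: The row's rack at the start, nearer or farther row: fixed bright metal tray 110 x 376 mm, 6 mm thick, wire handle at each end, four dark steel inserts centred at y = +135, +45, -45, -135 mm, x = 0. Origin: centre of its underside, on the table; y runs along the row to the robot's left (yaw small), x away from the robot. Things standing in the inserts have undersides 10 mm above the table.
- serving_rack: Empty at the start: fixed low wooden caddy 92 x 368 mm with four square pockets, 76 mm wide inside, centred at y = +135, +45, -45, -135 mm, x = 0; pocket floors 8 mm and rims 20 mm above the table. Origin: centre of its underside, on the table; y runs along the row to the robot's left (yaw small), x away from the robot.
There are look-alikes about, which are no part of the job. Leave any blue look-alike of the shaker alone.

How it is judged:
At the end, for the whole second after the job is handed in: All four things stand on the pocket floors of the serving rack (underside within 4 mm of the floor height, upright within 0.1 rad, within 18 mm of the pocket's centre along and across the rack), in the reverse of their starting order on the prep rack, and at rest (((y of mill_insert in the frame of prep_rack between 0.115 and 0.155 m and y of mill in the frame of serving_rack between -0.153 and -0.117 m) or (y of mill_insert in the frame of prep_rack between 0.025 and 0.065 m and y of mill in the frame of serving_rack between -0.063 and -0.027 m) or (y of mill_insert in the frame of prep_rack between -0.065 and -0.025 m and y of mill in the frame of serving_rack between 0.027 and 0.063 m) or (y of mill_insert in the frame of prep_rack between -0.155 and -0.115 m and y of mill in the frame of serving_rack between 0.117 and 0.153 m)) and x of mill in the frame of serving_rack between -0.018 and 0.018 m and z of mill in the frame of serving_rack between 0.004 and 0.012 m and angle between each of mill, shaker, pot, jar's own z axis and vertical below 0.1 rad and linear speed of each of mill, shaker, pot, jar below 0.02 m/s and angular speed of each of mill, shaker, pot, jar below 0.2 rad/s and ((y of shaker_insert in the frame of prep_rack between 0.115 and 0.155 m and y of shaker in the frame of serving_rack between -0.153 and -0.117 m) or (y of shaker_insert in the frame of prep_rack between 0.025 and 0.065 m and y of shaker in the frame of serving_rack between -0.063 and -0.027 m) or (y of shaker_insert in the frame of prep_rack between -0.065 and -0.025 m and y of shaker in the frame of serving_rack between 0.027 and 0.063 m) or (y of shaker_insert in the frame of prep_rack between -0.155 and -0.115 m and y of shaker in the frame of serving_rack between 0.117 and 0.153 m)) and x of shaker in the frame of serving_rack between -0.018 and 0.018 m and z of shaker in the frame of serving_rack between 0.004 and 0.012 m and ((y of pot_insert in the frame of prep_rack between 0.115 and 0.155 m and y of pot in the frame of serving_rack between -0.153 and -0.117 m) or (y of pot_insert in the frame of prep_rack between 0.025 and 0.065 m and y of pot in the frame of serving_rack between -0.063 and -0.027 m) or (y of pot_insert in the frame of prep_rack between -0.065 and -0.025 m and y of pot in the frame of serving_rack between 0.027 and 0.063 m) or (y of pot_insert in the frame of prep_rack between -0.155 and -0.115 m and y of pot in the frame of serving_rack between 0.117 and 0.153 m)) and x of pot in the frame of serving_rack between -0.018 and 0.018 m and z of pot in the frame of serving_rack between 0.004 and 0.012 m and ((y of jar_insert in the frame of prep_rack between 0.115 and 0.155 m and y of jar in the frame of serving_rack between -0.153 and -0.117 m) or (y of jar_insert in the frame of prep_rack between 0.025 and 0.065 m and y of jar in the frame of serving_rack between -0.063 and -0.027 m) or (y of jar_insert in the frame of prep_rack between -0.065 and -0.025 m and y of jar in the frame of serving_rack between 0.027 and 0.063 m) or (y of jar_insert in the frame of prep_rack between -0.155 and -0.115 m and y of jar in the frame of serving_rack between 0.117 and 0.153 m)) and x of jar in the frame of serving_rack between -0.018 and 0.018 m and z of jar in the frame of serving_rack between 0.004 and 0.012 m); the robot touches nothing.
It fails at once if a thing is tipped over (leans more than 0.7 rad) (angle between any of mill, shaker, pot, jar's own z axis and vertical above 0.7 rad).
It also fails if it takes over 104 s, if anything falls off the work surface, if the arm or the gripper's body presses on something with over 40 N, if the wrist force passes 120 N, or if a joint passes its speed limit or range.

## Working session

There is one attempt and no reset: what is moved stays moved. The work goes in short steps, Python scripts to look and compute and a shell command to move; the robot and the scene stay as the last step left them, time stands still between calls to the robot, and variables do not carry over. Pictures are saved under pics/ and viewed, and the job is handed in when it is done.

```bash
ls; mkdir -p pics
python3 - <<'E'
from bench import monitor, eyes, bot
import cv2, numpy as np
s=monitor.sense(); print(s)
for n in ("scene","side","wrist"):
    d=eyes.snapshot(n); cv2.imwrite(f"pics/{n}0.png",d["color"][:,:,::-1]); np.savez(f"{n}0.npz",**d)
    print(n,d["mtx"].tolist(),d["eye"],d["orientation"])
E
```

```text
pics
{'time': 0.0, 'q': array([-1.44410602e+00,  2.21205758e-01,  1.52761677e+00,  1.77774764e-05,
        1.39474100e+00, -1.26083707e-01]), 'qvel': array([ 2.25636622e-04, -6.34439025e-05,  1.60430841e-03,  1.50329252e-03,
        1.40237676e-03, -4.10810322e-04]), 'joint_efforts': array([ 5.45137700e-04, -4.94618440e+01, -3.87374747e+01,  6.99064275e-02,
        5.73629409e-02, -1.43067150e-04]), 'tool_pos': array([ 0.15628001, -0.60485701,  0.40364656]), 'tool_rot': array([-9.85438015e-04,  9.92023504e-01,  1.26049183e-01,  8.45091790e-06]), 'force': array([-0.19870084,  0.32452734,  0.21445554]), 'wrist_torque': array([-0.02552538,  0.01137519, -0.044326  ]), 'finger_gap': 0.08696838304162838}
scene [[376.0759888473031, 0.0, 254.1083685891495], [0.0, 376.0759888473031, 193.81166880351913], [0.0, 0.0, 1.0]] [0.98402009 0.40494295 0.68949214] [-0.13130312  0.33381175  0.87736709 -0.31867882]
side [[398.3972257257654, 0.0, 251.29088736780818], [0.0, 398.3972257257654, 191.60388625752407], [0.0, 0.0, 1.0]] [ 0.41529852 -0.53077536  0.63266974] [-0.37043509  0.91092023 -0.1692115   0.06610325]
wrist [[307.4381889639257, 0.0, 250.55228658844106], [0.0, 307.4381889639257, 190.8716377241765], [0.0, 0.0, 1.0]] [ 0.22415783 -0.58696036  0.38366606] [ 0.10162962  0.78394357 -0.60722617 -0.07987659]
```

View pics/scene0.png

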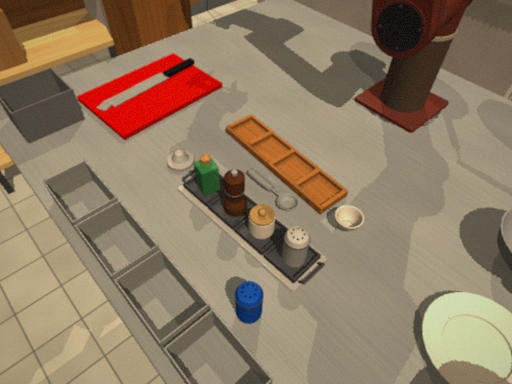

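View pics/side0.png

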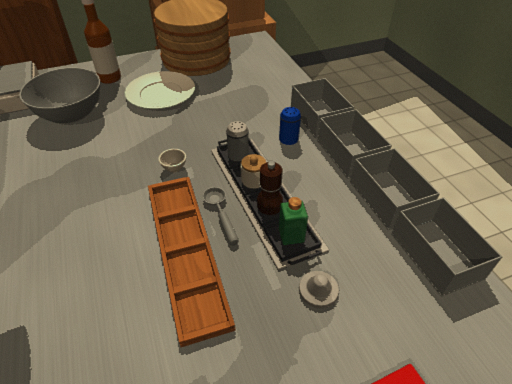

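View pics/wrist0.png

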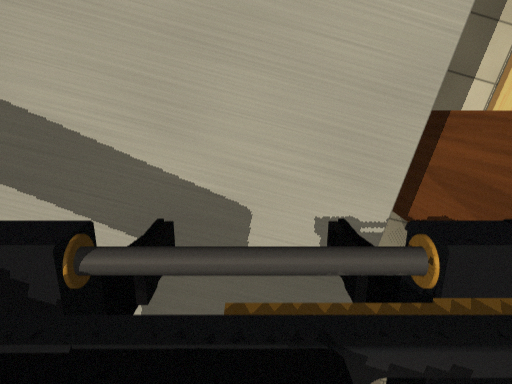

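The prep rack is the far row in both views. In the scene view, from the robot's left (+y, image right), it holds the shaker (296,245), pot (262,222), mill (233,190) and jar (205,175). Possible mix-ups are the blue shaker (249,300), the white bowl (349,217) and the grey juicer (180,158), all off the racks. The serving rack is the near, orange-brown one. Next I'll measure them.

```bash
cat > h.py <<'E'
import numpy as np, cv2
from scipy.spatial.transform import Rotation as R
def cloud(d):
    K=d["mtx"]; z=d["range_z"].astype(float); h,w=z.shape
    u,v=np.meshgrid(np.arange(w),np.arange(h))
    q=d["orientation"]; M=R.from_quat([q[1],q[2],q[3],q[0]]).as_matrix()
    p=np.stack([(u-K[0,2])/K[0,0]*z,(v-K[1,2])/K[1,1]*z,z],-1)@M.T+d["eye"]
    p[z<=0]=np.nan
    return p
def ray(d,u,v,zp):
    K=d["mtx"]; q=d["orientation"]; M=R.from_quat([q[1],q[2],q[3],q[0]]).as_matrix()
    r=M@np.array([(u-K[0,2])/K[0,0],(v-K[1,2])/K[1,1],1]); e=d["eye"]
    return e+r*(zp-e[2])/r[2]
def rect(xy):
    (c,s,a)=cv2.minAreaRect(xy.astype(np.float32)*1000)
    b=cv2.boxPoints((c,s,a)); e=b[1]-b[0]; f=b[2]-b[1]
    l=e if np.hypot(*e)>np.hypot(*f) else f
    if l[1]<0:l=-l
    return np.round(c,1),np.round(s,1),round(float(np.arctan2(-l[0],l[1])),4)
E
python3 - <<'E'
from h import *
for n in("scene","side"):
    d=dict(np.load(n+"0.npz")); p=cloud(d); x,y,z=p[...,0],p[...,1],p[...,2]
    hsv=cv2.cvtColor(d["color"],cv2.COLOR_RGB2HSV); H,S,V=[hsv[...,i].astype(int) for i in range(3)]
    print(n,"table z",np.nanmedian(z[(S<60)&(abs(z)<.02)]))
    m=((H>4)&(H<20)&(S>120)&(z>-.0)&(z<.03)&(x>.2)&(x<.9)&(abs(y)<.6)).astype(np.uint8)
    k,l,st,_=cv2.connectedComponentsWithStats(m)
    i=1+np.argmax(st[1:,4]); mm=l==i
    print("serving",st[i],np.nanpercentile(z[mm],[5,50,95]),rect(p[mm][:,:2]))
    t=mm&(z>.016); print("rim",rect(p[t][:,:2]))
    # clusters of things above 30 mm
    t=((z>.03)&(z<.14)&(x>.25)&(x<.9)&(abs(y)<.6)).astype(np.uint8)
    k,l,st,_=cv2.connectedComponentsWithStats(t)
    for j in range(1,k):
        if st[j,4]>80:
            q=p[l==j]; print("blob",st[j],np.round(q.min(0),3),np.round(q.max(0),3))
E
```

```text
scene table z 0.001026303928612915
serving [ 226  115  122   99 4217] [0.00632994 0.01004357 0.02164351] (array([456.5, -56.2]), array([369. ,  93.5]), -0.0519)
rim (array([456.4, -56.2]), array([369. ,  93.4]), -0.0529)
blob [164  58  31  17 176] [ 0.366 -0.577  0.03 ] [ 0.482 -0.542  0.039]
blob [  19   81   63   51 1457] [ 0.758 -0.599  0.03 ] [ 0.9   -0.545  0.103]
blob [174 149  13   9  84] [ 0.64  -0.234  0.03 ] [ 0.668 -0.211  0.042]
blob [194 154  26  37 696] [ 0.634 -0.127  0.03 ] [ 0.683 -0.077  0.113]
blob [  64  160  209  224 3244] [ 0.848 -0.315  0.03 ] [0.9   0.315 0.074]
blob [224 169  24  43 816] [ 0.622 -0.036  0.03 ] [0.675 0.014 0.133]
blob [249 204  27  31 670] [0.618 0.045 0.03 ] [0.673 0.098 0.08 ]
blob [335 205  30  24 204] [0.458 0.153 0.03 ] [0.52  0.215 0.038]
blob [498 207  14  62 535] [0.25  0.407 0.032] [0.363 0.479 0.089]
blob [283 226  28  37 811] [0.622 0.141 0.03 ] [0.668 0.192 0.099]
blob [235 281  29  37 862] [0.762 0.165 0.03 ] [0.812 0.214 0.089]
side table z 0.00020737820928318218
serving [ 148  177   87  170 8226] [0.00642005 0.00898179 0.02100467] (array([456.6, -47.9]), array([390.7,  93.1]), -0.0516)
rim (array([456.9, -57.4]), array([371.7,  91.6]), -0.0525)
blob [ 170   23   56   46 1763] [0.596 0.562 0.03 ] [0.762 0.6   0.14 ]
blob [  49   67   51   54 1725] [0.25  0.403 0.03 ] [0.376 0.6   0.087]
blob [ 291   82  188  205 4329] [ 0.848 -0.317  0.03 ] [0.9   0.315 0.073]
blob [280 107  21  29 523] [0.762 0.16  0.03 ] [0.81  0.206 0.088]
blob [226 121  23  34 656] [0.618 0.136 0.03 ] [0.668 0.184 0.098]
blob [159 149  27  19 166] [0.46 0.15 0.03] [0.522 0.214 0.038]
blob [ 241  154   67   86 2513] [ 0.618 -0.131  0.03 ] [0.683 0.095 0.131]
blob [312 274  17  16 207] [ 0.639 -0.243  0.03 ] [ 0.669 -0.215  0.042]
```

Run:
```python
import cv2
a=cv2.imread("pics/scene0.png")[140:290,160:340]; cv2.imwrite("pics/scene_crop.png",cv2.resize(a,None,fx=4,fy=4,interpolation=2))
a=cv2.imread("pics/side0.png")[110:270,200:340]; cv2.imwrite("pics/side_crop.png",cv2.resize(a,None,fx=3.7,fy=3.7,interpolation=2))
```

```text
(no output)
```

View pics/scene_crop.png

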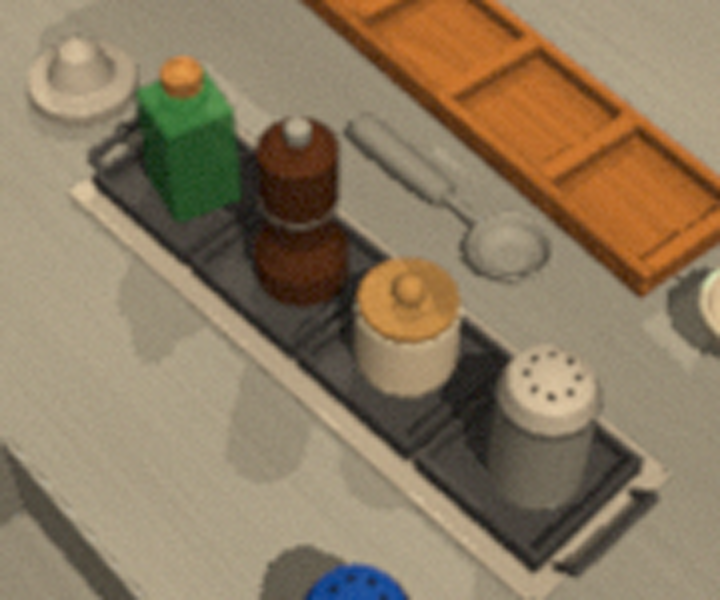

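View pics/side_crop.png

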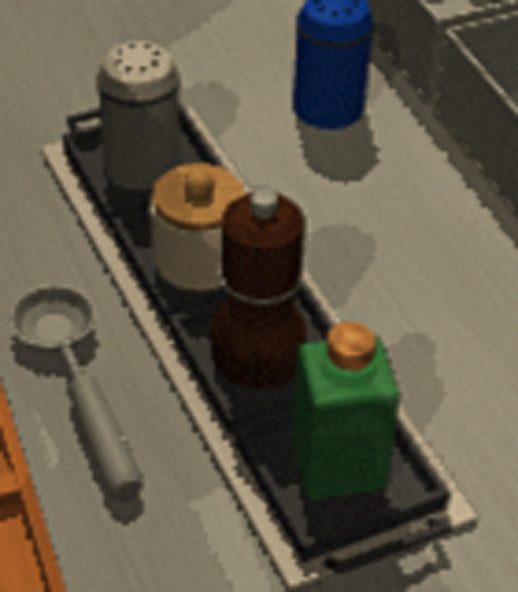

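The crops confirm it: green square jar, two-lobed dark mill, white pot with wooden lid and grey shaker, all on the prep rack. The blue shaker is off it. Now the precise centres.

```bash
cat > meas.py <<'E'
from h import *
from scipy.optimize import least_squares
C={'jar':(.658,-.104),'mill':(.648,-.012),'pot':(.645,.071),'shaker':(.645,.165)}
ZB=0.010
spec={'mill':(.066,.104,.022),'shaker':(.02,.070,.025),'pot':(.01,.046,.028)}
top={'mill':(.115,.122),'shaker':(.080,.09),'pot':(.06,.072),'jar':(.092,.103)}
def run(d,C=C,ZB=ZB):
    p=cloud(d); q=p[~np.isnan(p[...,2])]; out={}
    for k,c in C.items():
        s=q[np.hypot(q[:,0]-c[0],q[:,1]-c[1])<.043]
        h=s[:,2]-ZB
        t=s[(h>top[k][0])&(h<top[k][1])]
        line=[k,'top',len(t),np.round(1000*t[:,:2].mean(0),1)if len(t) else None,'zmax',round(1000*s[:,2].max(),1)]
        if k in spec:
            a,b,r=spec[k]; w=s[(h>a)&(h<b)][:,:2]
            f=least_squares(lambda v:np.hypot(w[:,0]-v[0],w[:,1]-v[1])-r,c,loss='soft_l1',f_scale=.001)
            line+=['cyl',len(w),np.round(1000*f.x,1),'res',round(1000*np.sqrt(np.mean(f.fun**2)),2)]
        else:
            w=s[(h>.014)&(h<.08)][:,:2]; line+=['rect',rect(w)]
        print(*line)
E
python3 - <<'E'
from meas import *
for n in("scene","side"):
    d=dict(np.load(n+"0.npz")); print(n); run(d)
    p=cloud(d); x,y,z=[p[...,i] for i in range(3)]; V=d["color"].max(-1)
    # dark insert pixels around z .006-.024
    m=(V<75)&(z>.008)&(z<.024)&(x>.59)&(x<.71)&(y>-.18)&(y<.24); print('inserts',m.sum(),rect(p[m][:,:2]))
    m=(z>.004)&(z<.03)&(x>.56)&(x<.73)&(y>-.2)&(y<.26); print('rack',m.sum(),rect(p[m][:,:2]))
E
```

```text
scene
jar top 91 [ 659.2 -100.6] zmax 112.8 rect (array([ 657.7, -101.4]), array([44.6, 44.6]), -0.211)
mill top 31 [649.5 -12.5] zmax 132.9 cyl 252 [648.  -14.3] res 0.8
pot top 55 [646.7  72.1] zmax 80.4 cyl 281 [644.1  69.5] res 4.1
shaker top 338 [644.7 167.7] zmax 99.1 cyl 329 [641.7 165.8] res 0.59
inserts 2293 (array([651.7,  27.4]), array([ 82.8, 391.1]), 0.0431)
rack 4711 (array([643.1,  21.1]), array([441.9, 166.1]), -0.0019)
side
jar top 132 [ 657.5 -107.5] zmax 112.4 rect (array([ 657.9, -106.1]), array([45.6, 44. ]), -0.2217)
mill top 41 [649.3 -17.1] zmax 130.9 cyl 321 [650.2 -15. ] res 0.76
pot top 44 [644.8  64.8] zmax 79.1 cyl 250 [646.4  68.8] res 3.88
shaker top 180 [642.4 160.3] zmax 98.4 cyl 362 [643.9 165.1] res 1.04
inserts 2453 (array([650.1,  24.8]), array([ 84.7, 390.3]), 0.0444)
rack 4096 (array([637.8,  15.3]), array([430.5, 157.2]), -0.0161)
```

```bash
python3 -m crank '[[100,24,24,0,0.9],[100,24,24,0,0.9],[100,24,24,0,0.9],[100,24,24,0,0.9],[100,24,24,0,0.9],[100,24,24,0,0.9],[100,24,24,0,0.9],[100,24,24,0,0.9]]' 30
```

```text
time: 0.82
tool_pos: [0.393, -0.3676, 0.4046]
tool_rot: [-0.0, 0.837, 0.548, -0.0]
force: [1.0, -0.8, 0.3]
finger_gap: 0.0871
```

```bash
python3 -m crank '[[100,20,20,0,0.2],[100,20,20,0,0.2],[100,20,20,0,0.2],[100,20,20,0,0.2],[100,20,20,0,0.2],[100,20,20,0,0.2],[100,20,20,0,0.2],[100,20,20,0,0.2]]'; python3 -m crank '[[100,6.3,6.2,0,0],[100,6.3,6.2,0,0],[100,6.3,6.2,-6,0],[100,6.3,6.2,-6,0],[100,6.3,6.2,-6,0],[100,6.3,6.2,-6,0]]'
python3 - <<'E'
from h import *
from bench import eyes,monitor
d=eyes.snapshot("wrist"); cv2.imwrite("pics/w1.png",d["color"][:,:,::-1]); 
d=eyes.snapshot("side"); cv2.imwrite("pics/s1.png",d["color"][:,:,::-1]); 
print(monitor.sense()["tool_pos"],monitor.sense()["q"])
E
```

```text
time: 1.48
tool_pos: [0.595, -0.1647, 0.4042]
tool_rot: [-0.001, 0.778, 0.628, 0.001]
force: [-1.1, -0.8, 1.1]
finger_gap: 0.0869
time: 1.98
tool_pos: [0.6544, -0.1073, 0.3429]
tool_rot: [-0.002, 0.78, 0.626, -0.001]
force: [-0.4, 0.7, 0.4]
finger_gap: 0.0871
[ 0.65527275 -0.1081215   0.3465386 ] [-2.82132571e-01  3.54335038e-01  1.47391950e+00 -1.02442175e-04
  1.31115627e+00 -6.34288821e-02]
```

View pics/w1.png

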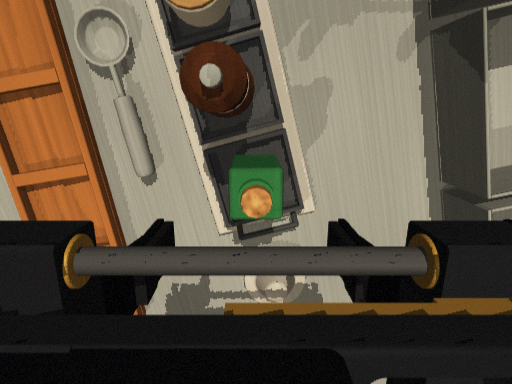

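View pics/s1.png

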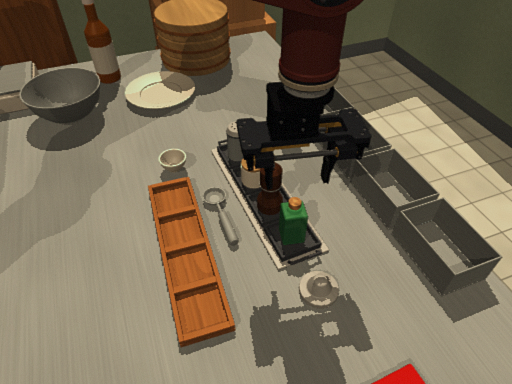

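```bash
cat > wm.py <<'E'
from meas import *
from bench import eyes,monitor
import sys
d=eyes.snapshot("wrist"); s=monitor.sense(); print(s["tool_pos"],s["time"])
run(d)
E
python3 wm.py
```

```text
[ 0.65541103 -0.10826436  0.3472211 ] 2.1333
jar top 805 [ 658.5 -101.8] zmax 286.1 rect (array([ 658.4, -102.5]), array([43.5, 44. ]), 1.3598)
mill top 438 [649.7 -14.1] zmax 132.0 cyl 270 [649.3 -13.5] res 0.68
pot top 0 None zmax 66.8 cyl 820 [645.1  70.2] res 4.63Traceback (most recent call last):
  File "wm.py", line 5, in <module>
    run(d)
    ~~~^^^
  File "meas.py", line 13, in run
    line=[k,'top',len(t),np.round(1000*t[:,:2].mean(0),1)if len(t) else None,'zmax',round(1000*s[:,2].max(),1)]
                                                                                               ~~~~~~~~~~^^
    return umr_maximum(a, axis, None, out, keepdims, initial, where)
ValueError: zero-size array to reduction operation maximum which has no identity
```

The wrist view agrees with the fixed cameras: jar at (658,-103) and square to the jaws. Descending.

```bash
python3 -m crank '[[100,0.3,0.5,0,0],[100,0.3,0.5,0,0],[100,0.3,0.5,-6,0],[100,0.3,0.5,-9,0],[100,0.3,0.5,-11.5,0],[100,0.3,0.5,-11.5,0],[100,0.3,0.5,-11.5,0]]'; python3 -m crank '[[0,0,0,0,0],[0,0,0,0,0],[0,0,0,0,0],[0,0,0,0,0],[0,0,0,0,0],[0,0,0,0,0],[0,0,0,0,0],[0,0,0,0,0]]' 30
```

```text
time: 2.72
tool_pos: [0.6573, -0.1022, 0.2284]
tool_rot: [-0.002, 0.78, 0.626, -0.001]
force: [0.5, -0.0, 1.0]
finger_gap: 0.0871
time: 3.38
tool_pos: [0.6581, -0.1024, 0.2299]
tool_rot: [0.0, 0.78, 0.626, 0.0]
force: [0.4, 0.4, 2.2]
finger_gap: 0.0434
```

```bash
python3 -m crank '[[0,0,0,1,0],[0,0,0,3,0],[0,0,0,6,0],[0,0,0,9,0],[0,0,0,12,0],[0,0,0,14,0],[0,0,0,14,0],[0,0,0,14,0]]'; python3 -m crank '[[0,-2,1.8,0,0.05],[0,-4.5,4.2,0,0.1],[0,-7.5,7,0,0.16],[0,-10.5,9.8,0,0.16],[0,-13.5,12.6,0,0.16],[0,-16.5,15.3,0,0.16],[0,-18.5,17.1,0,0.16],[0,-19.5,18,0,0.16]]';  python3 -m crank '[[0,0,0,0,0],[0,0,0,0,0],[0,0,0,0,0]]'
python3 - <<'E'
from h import *
from bench import eyes,monitor
d=eyes.snapshot("side"); cv2.imwrite("pics/s2.png",d["color"][:,:,::-1]); 
d=eyes.snapshot("scene"); cv2.imwrite("pics/c2.png",d["color"][:,:,::-1]);
E
```

```text
time: 4.05
tool_pos: [0.6582, -0.1025, 0.371]
tool_rot: [0.001, 0.78, 0.626, 0.001]
force: [-0.5, -0.2, -2.8]
finger_gap: 0.0437
time: 4.72
tool_pos: [0.4596, 0.0795, 0.3665]
tool_rot: [-0.002, 0.727, 0.687, -0.002]
force: [0.5, 0.3, -2.0]
finger_gap: 0.0438
time: 4.97
tool_pos: [0.4636, 0.077, 0.3691]
tool_rot: [0.0, 0.727, 0.686, -0.0]
force: [0.1, -0.1, -3.3]
finger_gap: 0.0439
```

View pics/s2.png

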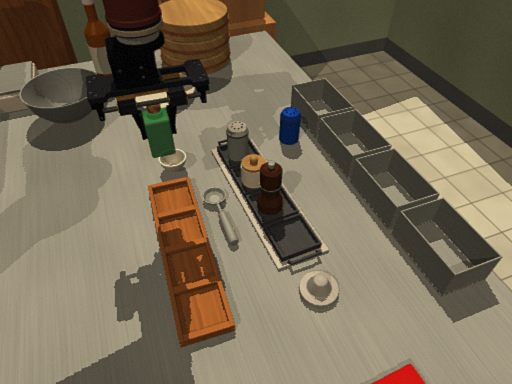

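The jar hangs upright above its pocket; in the side view it is at (158,130), with the left pocket at (172,195). Lowering.

```bash
python3 -m crank '[[0,0,0,-3,0],[0,0,0,-6.5,0],[0,0,0,-10,0],[0,0,0,-12,0],[0,0,0,-13,0],[0,0,0,-13.5,0],[0,0,0,-13.8,0],[0,0,0,-13.8,0]]'; python3 -m crank '[[0,0,0,-0.1,0],[0,0,0,-0.2,0],[0,0,0,-0.2,0],[0,0,0,-0.2,0]]'
```

```text
time: 5.73
tool_pos: [0.4639, 0.0773, 0.2324]
tool_rot: [0.0, 0.727, 0.686, 0.0]
force: [0.3, 1.1, -1.8]
finger_gap: 0.0441
time: 6.07
tool_pos: [0.4633, 0.0776, 0.2305]
tool_rot: [0.0, 0.727, 0.686, 0.0]
force: [0.7, 0.5, -2.3]
finger_gap: 0.0436
```

```bash
python3 -m crank '[[0,0,0,-0.1,0],[0,0,0,-0.2,0],[0,0,0,-0.2,0],[0,0,0,-0.2,0]]'
```

```text
time: 6.4
tool_pos: [0.4631, 0.0776, 0.2279]
tool_rot: [0.0, 0.727, 0.686, 0.0]
force: [0.0, 0.7, -2.3]
finger_gap: 0.0437
```

```bash
python3 -m crank '[[0,0,0,-0.1,0],[0,0,0,-0.2,0],[0,0,0,-0.2,0],[0,0,0,-0.2,0]]'
```

```text
time: 6.73
tool_pos: [0.4635, 0.0777, 0.2278]
tool_rot: [-0.0, 0.727, 0.686, -0.0]
force: [-7.0, -1.1, 17.7]
finger_gap: 0.0434
```

```bash
python3 -m crank '[[0,0,0,0.1,0],[70,0,0,0.1,0],[100,0,0,0.1,0],[100,0,0,0.1,0],[100,0,0,0.1,0],[100,0,0,0.1,0],[100,0,0,0.1,0]]'; python3 -m crank '[[100,0,0,1,0],[100,0,0,4,0],[100,0,0,8,0],[100,0,0,12,0],[100,0,0,15,0],[100,0,0,15,0],[100,0,0,15,0]]'
python3 - <<'E'
from meas import *
from bench import eyes
for n in("side","scene"):
    d=eyes.snapshot(n); run(d,{'jar':(.4635,.078)},.008)
    cv2.imwrite(f"pics/{n}3.png",d["color"][:,:,::-1])
E
```

```text
time: 7.32
tool_pos: [0.463, 0.0775, 0.2266]
tool_rot: [-0.0, 0.727, 0.686, -0.0]
force: [0.5, 1.0, 0.4]
finger_gap: 0.0764
time: 7.9
tool_pos: [0.4637, 0.0776, 0.3799]
tool_rot: [0.002, 0.727, 0.686, 0.002]
force: [0.7, -0.5, 0.9]
finger_gap: 0.0873
jar top 108 [463.9  72.2] zmax 433.7 rect (array([464. ,  72.8]), array([44.5, 44.1]), -0.0401)
jar top 89 [465.3  78.6] zmax 464.4 rect (array([468.2,  77.3]), array([50.7, 67.4]), 0.5724)
```

View pics/side3.png

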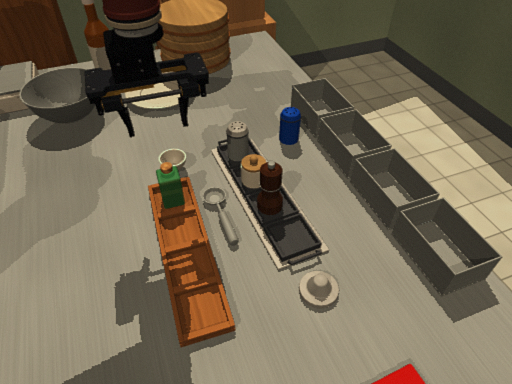

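Jar is standing in the left pocket at (172,187). Next, the mill.

```bash
python3 -m crank '[[100,18.6,-9.2,0,0],[100,18.6,-9.2,0,0],[100,18.6,-9.2,0,0],[100,18.6,-9.2,0,0],[100,18.6,-9.2,0,0],[100,18.6,-9.2,0,0],[100,18.6,-9.2,0,0],[100,18.6,-9.2,0,0]]'; python3 wm.py 2>/dev/null
```

```text
time: 8.67
tool_pos: [0.6482, -0.0143, 0.374]
tool_rot: [-0.002, 0.727, 0.686, -0.001]
force: [-1.6, -0.5, 0.6]
finger_gap: 0.0871
[ 0.64793084 -0.01385219  0.37518978] 8.7167
jar top 0 None zmax 21.6 rect (array([0., 0.]), array([0., 0.]), -0.0)
mill top 254 [649.4 -12.7] zmax 313.7 cyl 456 [649.4 -13.9] res 0.39
pot top 336 [645.7  69.9] zmax 80.2 cyl 188 [636.4  62.3] res 10.4
shaker top 0 None zmax 79.5 cyl 602 [643.1 166.6] res 0.24
```

```bash
python3 -m crank '[[100,0.1,0,-3,0],[100,0.1,0,-6,0],[100,0.1,0,-9,0],[100,0.1,0,-11.7,0],[100,0.1,0,-11.7,0],[100,0.1,0,-11.7,0],[100,0.1,0,-11.7,0]]'; python3 -m crank '[[0,0,0,0,0],[0,0,0,0,0],[0,0,0,0,0],[0,0,0,0,0],[0,0,0,0,0],[0,0,0,0,0],[0,0,0,0,0],[0,0,0,0,0]]'; python3 -m crank '[[0,0,0,0,0],[0,0,0,0,0]]'
```

```text
time: 9.3
tool_pos: [0.6502, -0.0139, 0.2623]
tool_rot: [0.001, 0.727, 0.687, 0.001]
force: [1.0, 1.7, 0.5]
finger_gap: 0.0868
time: 9.97
tool_pos: [0.6499, -0.0145, 0.2596]
tool_rot: [-0.0, 0.727, 0.686, -0.0]
force: [-0.0, -0.7, 0.9]
finger_gap: 0.0431
time: 10.13
tool_pos: [0.6499, -0.0144, 0.2596]
tool_rot: [-0.0, 0.727, 0.686, -0.0]
force: [-0.4, -0.2, 0.8]
finger_gap: 0.0435
```

```bash
python3 -m crank '[[0,0,0,1,0],[0,0,0,3,0],[0,0,0,6,0],[0,0,0,8,0],[0,0,0,9,0],[0,0,0,9,0]]'; python3 -m crank '[[0,-2,0,0,0],[0,-5,0,0,0],[0,-8,0.2,0,0],[0,-11,0.2,0,0],[0,-14,0.2,0,0],[0,-17,0.2,0,0],[0,-19,0.2,0,0],[0,-19,0.2,0,0]]';  python3 -m crank '[[0,0,0,0,0],[0,0,0,0,0],[0,0,0,0,0]]'
python3 - <<'E'
from h import *
from bench import eyes,monitor
d=eyes.snapshot("side"); cv2.imwrite("pics/s4.png",d["color"][:,:,::-1]);
E
```

```text
time: 10.63
tool_pos: [0.6509, -0.0145, 0.3535]
tool_rot: [0.002, 0.727, 0.686, 0.002]
force: [0.9, 0.4, -1.1]
finger_gap: 0.0432
time: 11.3
tool_pos: [0.4563, -0.0119, 0.3472]
tool_rot: [-0.002, 0.727, 0.686, -0.002]
force: [-0.4, -0.3, -2.3]
finger_gap: 0.0429
time: 11.55
tool_pos: [0.4606, -0.0125, 0.3494]
tool_rot: [-0.0, 0.727, 0.686, -0.0]
force: [-0.5, -0.0, -0.9]
finger_gap: 0.0433
```

View pics/s4.png

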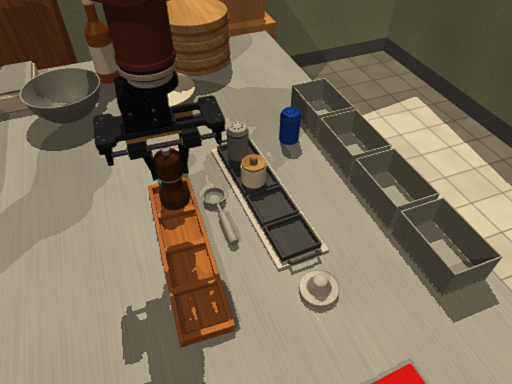

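Mill hangs upright at (171,180), over the second pocket. Lowering.

```bash
python3 -m crank '[[0,-0.2,0,-3,0],[0,-0.2,0,-6,0],[0,-0.2,0,-8,0],[0,-0.2,0,-8.6,0],[0,-0.2,0,-8.9,0],[0,-0.2,0,-9,0],[0,-0.2,0,-9,0],[0,-0.2,0,-9,0]]'; python3 -m crank '[[0,0,0,-0.1,0],[0,0,0,-0.2,0],[0,0,0,-0.2,0],[0,0,0,-0.2,0]]'
```

```text
time: 12.27
tool_pos: [0.4589, -0.0126, 0.2612]
tool_rot: [0.001, 0.727, 0.686, 0.001]
force: [-0.2, -0.3, -2.8]
finger_gap: 0.0432
time: 12.6
tool_pos: [0.4581, -0.0124, 0.258]
tool_rot: [0.0, 0.727, 0.686, 0.0]
force: [0.1, 0.4, -2.4]
finger_gap: 0.0433
```

```bash
python3 -m crank '[[0,0,0,-0.1,0],[0,0,0,-0.1,0],[0,0,0,-0.1,0]]'
```

```text
time: 12.85
tool_pos: [0.4582, -0.0125, 0.2575]
tool_rot: [0.0, 0.727, 0.686, 0.0]
force: [-3.4, 0.7, 5.9]
finger_gap: 0.0431
```

```bash
python3 -m crank '[[70,0,0,0,0],[100,0,0,0,0],[100,0,0,0,0],[100,0,0,0,0],[100,0,0,0,0],[100,0,0,0,0],[100,0,0,0,0]]'; python3 -m crank '[[100,0,0,1,0],[100,0,0,4,0],[100,0,0,8,0],[100,0,0,12,0],[100,0,0,12,0],[100,0,0,12,0]]'; python3 -m crank '[[100,18.8,8.1,0,0.05],[100,18.8,8.1,0,0.05],[100,18.8,8.1,0,0.05],[100,18.8,8.1,0,0.05],[100,18.8,8.1,0,0.05],[100,18.8,8.1,0,0.05],[100,18.8,8.1,0,0.05],[100,18.8,8.1,0,0.05]]'; python3 wm.py 2>/dev/null
python3 - <<'E'
from meas import *
from bench import eyes
for n in("side","scene"):
    d=eyes.snapshot(n); run(d,{'mill':(.4585,-.0125),'jar':(.4635,.078)},.008)
    cv2.imwrite(f"pics/{n}5.png",d["color"][:,:,::-1])
E
```

```text
time: 13.43
tool_pos: [0.458, -0.0124, 0.2567]
tool_rot: [-0.0, 0.727, 0.686, -0.0]
force: [0.4, 0.4, -0.6]
finger_gap: 0.0813
time: 13.93
tool_pos: [0.459, -0.0126, 0.3807]
tool_rot: [0.003, 0.727, 0.686, 0.002]
force: [0.1, 0.0, -0.5]
finger_gap: 0.0871
time: 14.6
tool_pos: [0.6454, 0.0686, 0.3748]
tool_rot: [-0.001, 0.71, 0.704, -0.001]
force: [-0.9, -0.2, 1.0]
finger_gap: 0.0867
[0.64513798 0.06833202 0.37577909] 14.65
jar top 0 None zmax 21.4 rect (array([0., 0.]), array([0., 0.]), -0.0)
mill top 0 None zmax 21.7 cyl 0 [648. -12.] res nan
pot top 274 [645.5  71.5] zmax 314.4 cyl 279 [643.9  70. ] res 6.85
shaker top 2356 [643.1 166.3] zmax 98.1 cyl 21 [643.1 166.5] res 0.29
mill top 44 [458.3 -15.7] zmax 130.4 cyl 353 [458.6 -13.2] res 0.74
jar top 110 [463.8  72.2] zmax 110.4 rect (array([454.1,  73.8]), array([44.1, 65.3]), 1.4665)
mill top 0 None zmax 121.9 cyl 196 [456.6 -12.3] res 0.96
jar top 90 [465.3  78.4] zmax 111.2 rect (array([473. ,  81.8]), array([54.6, 66.4]), 0.7653)
```

View pics/side5.png

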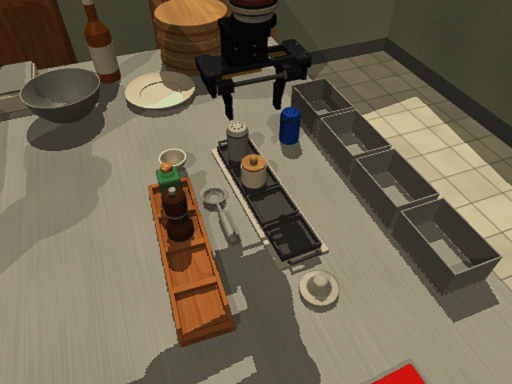

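Mill stands in the second pocket at (177,215). Now the pot.

```bash
python3 -m crank '[[100,0,0.2,-4,0],[100,0,0.2,-8,0],[100,0,0.2,-11,0],[100,0,0.2,-14,0],[100,0,0.2,-16,0],[100,0,0.2,-16.3,0],[100,0,0.2,-16.3,0],[100,0,0.2,-16.3,0]]'; python3 -m crank '[[0,0,0,0,0],[0,0,0,0,0],[0,0,0,0,0],[0,0,0,0,0],[0,0,0,0,0],[0,0,0,0,0],[0,0,0,0,0],[0,0,0,0,0]]'
```

```text
time: 15.42
tool_pos: [0.6465, 0.0703, 0.2159]
tool_rot: [0.001, 0.71, 0.704, 0.001]
force: [-0.5, -0.0, 0.8]
finger_gap: 0.087
time: 16.08
tool_pos: [0.646, 0.0706, 0.2141]
tool_rot: [-0.0, 0.71, 0.704, -0.0]
force: [-1.9, 0.0, 4.3]
finger_gap: 0.0552
```

```bash
python3 -m crank '[[0,0,0,1,0],[0,0,0,3,0],[0,0,0,6,0],[0,0,0,9,0],[0,0,0,12,0],[0,0,0,13,0],[0,0,0,13,0]]'; python3 -m crank '[[0,-2,-1.8,0,0],[0,-5,-4.5,0,0],[0,-8,-7,0,0],[0,-11,-9.8,0,-0.05],[0,-14,-12.5,0,-0.1],[0,-17,-15,0,-0.1],[0,-19,-17,0,-0.1],[0,-19.1,-17.2,0,-0.1]]';  python3 -m crank '[[0,0,0,0,0],[0,0,0,0,0],[0,0,0,0,0]]'
python3 - <<'E'
from h import *
from bench import eyes,monitor
d=eyes.snapshot("side"); cv2.imwrite("pics/s6.png",d["color"][:,:,::-1]);
E
```

```text
time: 16.67
tool_pos: [0.6472, 0.0706, 0.3479]
tool_rot: [0.003, 0.71, 0.704, 0.003]
force: [0.8, 0.1, -1.9]
finger_gap: 0.0557
time: 17.33
tool_pos: [0.4513, -0.1033, 0.3407]
tool_rot: [-0.002, 0.745, 0.667, -0.002]
force: [0.5, -0.4, -2.3]
finger_gap: 0.0554
time: 17.58
tool_pos: [0.4553, -0.1009, 0.3428]
tool_rot: [-0.001, 0.744, 0.668, -0.0]
force: [0.2, -0.3, -2.0]
finger_gap: 0.0555
```

View pics/s6.png

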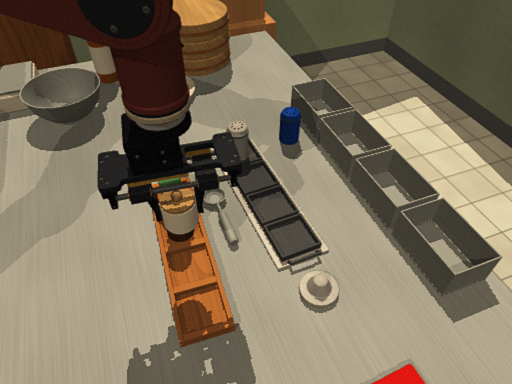

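Pot hangs level at (179,215), over the third pocket. Lowering.

```bash
python3 -m crank '[[0,-0.1,-0.1,-3,0],[0,-0.1,-0.1,-6,0],[0,-0.1,-0.1,-9,0],[0,-0.1,-0.1,-11,0],[0,-0.1,-0.1,-12.3,0],[0,-0.1,-0.1,-12.6,0],[0,-0.1,-0.1,-12.8,0],[0,-0.1,-0.1,-12.8,0]]'; python3 -m crank '[[0,0,0,-0.1,0],[0,0,0,-0.2,0],[0,0,0,-0.2,0],[0,0,0,-0.2,0]]'
```

```text
time: 18.3
tool_pos: [0.4546, -0.1021, 0.2159]
tool_rot: [0.0, 0.744, 0.668, 0.0]
force: [-0.0, -0.8, -2.1]
finger_gap: 0.0555
time: 18.63
tool_pos: [0.4543, -0.1026, 0.2144]
tool_rot: [0.001, 0.744, 0.668, 0.0]
force: [0.1, -0.1, -1.9]
finger_gap: 0.0555
```

```bash
python3 -m crank '[[0,0,0,-0.1,0],[0,0,0,-0.1,0],[0,0,0,-0.1,0]]'
```

```text
time: 18.88
tool_pos: [0.454, -0.1024, 0.2128]
tool_rot: [0.0, 0.744, 0.668, 0.0]
force: [0.1, -0.5, -1.2]
finger_gap: 0.0556
```

```bash
python3 -m crank '[[0,0,0,-0.1,0],[0,0,0,-0.1,0],[0,0,0,-0.1,0]]'
```

```text
time: 19.13
tool_pos: [0.4542, -0.1025, 0.212]
tool_rot: [0.0, 0.744, 0.668, 0.0]
force: [-1.3, 0.4, 3.1]
finger_gap: 0.0552
```

```bash
python3 -m crank '[[70,0,0,0,0],[100,0,0,0,0],[100,0,0,0,0],[100,0,0,0,0],[100,0,0,0,0],[100,0,0,0,0],[100,0,0,0,0]]'; python3 -m crank '[[100,0,0,1,0],[100,0,0,4,0],[100,0,0,8,0],[100,0,0,12,0],[100,0,0,16,0],[100,0,0,16,0],[100,0,0,16,0]]'; python3 -m crank '[[100,18.9,26.9,0,0.1],[100,18.9,26.9,0,0.1],[100,18.9,26.9,0,0.1],[100,18.9,26.9,0,0.1],[100,18.9,26.9,0,0.1],[100,18.9,26.9,0,0.1],[100,18.9,26.9,0,0.1],[100,18.9,26.9,0,0.1]]'; python3 -m crank '[[100,0,0,0,0],[100,0,0,0,0]]';python3 wm.py 2>/dev/null
python3 - <<'E'
from meas import *
from bench import eyes
for n in("side","scene"):
    d=eyes.snapshot(n); run(d,{'mill':(.4585,-.0125),'pot':(.454,-.1025)},.008)
    cv2.imwrite(f"pics/{n}7.png",d["color"][:,:,::-1])
E
```

```text
time: 19.72
tool_pos: [0.454, -0.1024, 0.2117]
tool_rot: [-0.0, 0.744, 0.668, 0.0]
force: [-0.8, -0.6, -0.0]
finger_gap: 0.0854
time: 20.3
tool_pos: [0.4549, -0.1028, 0.3758]
tool_rot: [0.003, 0.744, 0.668, 0.002]
force: [-0.2, 0.6, -0.6]
finger_gap: 0.0873
time: 20.97
tool_pos: [0.6434, 0.1689, 0.3697]
tool_rot: [-0.001, 0.71, 0.704, -0.001]
force: [0.6, -1.2, -0.5]
finger_gap: 0.0872
time: 21.13
tool_pos: [0.6429, 0.1684, 0.3687]
tool_rot: [-0.001, 0.709, 0.705, -0.002]
force: [0.2, -0.5, -1.2]
finger_gap: 0.0867
[0.64253584 0.16711654 0.36936894] 21.1833
mill top 46 [458.4 -15.7] zmax 129.6 cyl 366 [458.7 -13. ] res 0.81
pot top 78 [ 454.5 -108. ] zmax 77.8 cyl 441 [ 454.8 -104.4] res 5.85
mill top 1 [463.4 -14.7] zmax 124.3 cyl 79 [456.5 -11.8] res 0.86
pot top 33 [ 455.7 -101. ] zmax 78.8 cyl 268 [ 452.7 -103.7] res 5.52
```

View pics/side7.png

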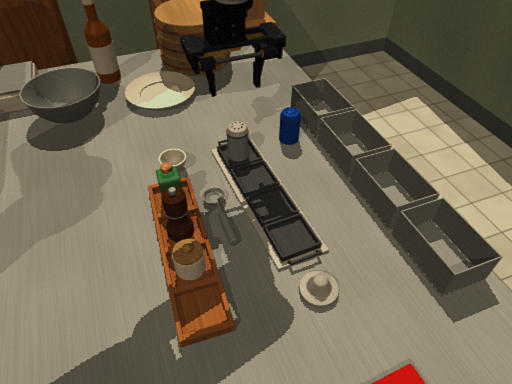

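Pot stands in the third pocket at (188,258). Now the grey shaker on the rack; the blue one, 14 cm farther off, stays clear.

```bash
python3 -m crank '[[100,0,-0.1,-4,0],[100,0,-0.1,-8,0],[100,0,-0.1,-11,0],[100,0,-0.1,-13,0],[100,0,-0.1,-14.2,0],[100,0,-0.1,-14.2,0],[100,0,-0.1,-14.2,0],[100,0,-0.1,-14.2,0]]'; python3 -m crank '[[0,0,0,0,0],[0,0,0,0,0],[0,0,0,0,0],[0,0,0,0,0],[0,0,0,0,0],[0,0,0,0,0],[0,0,0,0,0],[0,0,0,0,0]]'
```

```text
time: 21.95
tool_pos: [0.644, 0.1652, 0.2322]
tool_rot: [0.001, 0.71, 0.704, 0.001]
force: [0.3, -0.7, 0.5]
finger_gap: 0.0873
time: 22.62
tool_pos: [0.643, 0.1656, 0.2297]
tool_rot: [-0.0, 0.71, 0.704, -0.0]
force: [-0.3, 0.2, -0.0]
finger_gap: 0.0491
```

```bash
python3 -m crank '[[0,0,0,1,0],[0,0,0,3,0],[0,0,0,6,0],[0,0,0,9,0],[0,0,0,12,0],[0,0,0,14,0],[0,0,0,14,0],[0,0,0,14,0]]'; python3 -m crank '[[0,-1,-2,0,0],[0,-2,-4.5,0,0],[0,-3.5,-7.5,0,0],[0,-5,-10.5,0,0],[0,-7,-13.5,0,0],[0,-9,-16.5,0,0],[0,-11,-19.5,0,0],[0,-12.5,-22.5,0,0]]';  python3 -m crank '[[0,-2,-4,0,-0.05],[0,-4,-7.5,0,-0.1],[0,-6,-11,0,-0.1],[0,-6.8,-13,0,-0.1],[0,-6.8,-13.3,0,-0.1],[0,-6.8,-13.3,0,-0.1],[0,-6.8,-13.3,0,-0.1]]'
python3 - <<'E'
from h import *
from bench import eyes,monitor
d=eyes.snapshot("side"); cv2.imwrite("pics/s8.png",d["color"][:,:,::-1]); print(monitor.sense()["tool_pos"])
E
```

```text
time: 23.28
tool_pos: [0.6433, 0.1656, 0.3716]
tool_rot: [0.001, 0.71, 0.704, 0.001]
force: [-1.1, -0.4, -2.1]
finger_gap: 0.0497
time: 23.95
tool_pos: [0.5156, -0.0602, 0.3669]
tool_rot: [-0.002, 0.71, 0.704, -0.001]
force: [1.2, -0.5, -1.3]
finger_gap: 0.0494
time: 24.53
tool_pos: [0.4498, -0.1919, 0.3683]
tool_rot: [-0.001, 0.744, 0.668, -0.0]
force: [-0.4, -0.0, -2.4]
finger_gap: 0.0495
[ 0.4500982  -0.19150618  0.36857645]
```

View pics/s8.png

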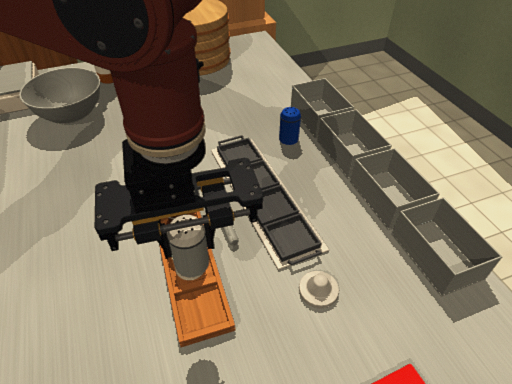

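Shaker hangs upright at (190,250), over the last pocket. Lowering.

```bash
python3 -m crank '[[0,0,0,-3,0],[0,0,0,-6,0],[0,0,0,-9.5,0],[0,0,0,-12,0],[0,0,0,-13.2,0],[0,0,0,-13.6,0],[0,0,0,-13.8,0],[0,0,0,-13.8,0]]'; python3 -m crank '[[0,0,0,-0.1,0],[0,0,0,-0.2,0],[0,0,0,-0.2,0],[0,0,0,-0.2,0]]'
```

```text
time: 25.25
tool_pos: [0.4506, -0.1918, 0.232]
tool_rot: [0.0, 0.744, 0.668, 0.0]
force: [0.2, -0.9, -1.9]
finger_gap: 0.0495
time: 25.58
tool_pos: [0.4503, -0.1926, 0.2305]
tool_rot: [0.001, 0.744, 0.668, 0.0]
force: [0.4, 0.1, -1.5]
finger_gap: 0.0492
```

```bash
python3 -m crank '[[0,0,0,-0.1,0],[0,0,0,-0.1,0],[0,0,0,-0.1,0]]'
```

```text
time: 25.83
tool_pos: [0.45, -0.1925, 0.2288]
tool_rot: [0.0, 0.744, 0.668, 0.0]
force: [0.0, -0.6, -2.3]
finger_gap: 0.0494
```

```bash
python3 -m crank '[[0,0,0,-0.1,0],[0,0,0,-0.1,0],[0,0,0,-0.1,0]]'
```

```text
time: 26.08
tool_pos: [0.45, -0.1925, 0.2277]
tool_rot: [-0.0, 0.744, 0.668, -0.0]
force: [0.6, -0.2, -1.7]
finger_gap: 0.0498
```

```bash
python3 -m crank '[[0,0,0,-0.1,0],[0,0,0,-0.1,0],[0,0,0,-0.1,0]]'
```

```text
time: 26.33
tool_pos: [0.4501, -0.1925, 0.2277]
tool_rot: [-0.0, 0.744, 0.668, -0.0]
force: [-3.6, 1.7, 7.6]
finger_gap: 0.0495
```

Contact. Releasing, rising and backing away.

```bash
python3 -m crank '[[70,0,0,0,0],[100,0,0,0,0],[100,0,0,0,0],[100,0,0,0,0],[100,0,0,0,0],[100,0,0,0,0],[100,0,0,0,0]]'; python3 -m crank '[[100,0,0,1,0],[100,0,0,4,0],[100,0,0,8,0],[100,0,0,12,0],[100,0,0,16,0],[100,0,0,16,0],[100,0,0,16,0]]'; python3 -m crank '[[100,-6,-28,2,0],[100,-6,-28,2,0],[100,-6,-28,2,0],[100,-6,-28,2,0],[100,-6,-28,2,0],[100,-6,-28,2,0],[100,-6,-28,2,0],[100,-6,-28,2,0]]'; python3 -m crank '[[100,0,0,0,0],[100,0,0,0,0],[100,0,0,0,0],[100,0,0,0,0]]'
python3 - <<'E'
from meas import *
from bench import eyes
for n in("side","scene"):
    d=eyes.snapshot(n); print(n); run(d,{'jar':(.4635,.078),'mill':(.4585,-.0125),'pot':(.454,-.1025),'shaker':(.45,-.1925)},.008)
    cv2.imwrite(f"pics/{n}9.png",d["color"][:,:,::-1])
E
```

```text
time: 26.92
tool_pos: [0.45, -0.1924, 0.2267]
tool_rot: [-0.0, 0.744, 0.668, -0.0]
force: [0.7, 0.2, -0.2]
finger_gap: 0.0843
time: 27.5
tool_pos: [0.4508, -0.1929, 0.3909]
tool_rot: [0.004, 0.744, 0.668, 0.001]
force: [-0.6, 1.1, 0.2]
finger_gap: 0.0873
time: 28.17
tool_pos: [0.3874, -0.4777, 0.4051]
tool_rot: [-0.0, 0.746, 0.666, -0.001]
force: [-0.7, 0.6, -0.4]
finger_gap: 0.0874
time: 28.5
tool_pos: [0.3906, -0.471, 0.4064]
tool_rot: [-0.0, 0.744, 0.669, 0.0]
force: [0.2, -0.3, -0.2]
finger_gap: 0.0871
sideTraceback (most recent call last):
  File "<stdin>", line 4, in <module>
  File "meas.py", line 13, in run
    line=[k,'top',len(t),np.round(1000*t[:,:2].mean(0),1)if len(t) else None,'zmax',round(1000*s[:,2].max(),1)]
                                                                                               ~~~~~~~~~~^^
    return umr_maximum(a, axis, None, out, keepdims, initial, where)
ValueError: zero-size array to reduction operation maximum which has no identity
```

The arm blocks the side camera (it sits at y = -0.53). Moving it away from there.

```bash
python3 -m crank '[[100,-22,-11,0,0],[100,-22,-11,0,0],[100,-22,-11,0,0],[100,-22,-11,0,0],[100,-22,-11,0,0],[100,-22,-11,0,0],[100,-22,-11,0,0],[100,-22,-11,0,0]]'; python3 -m crank '[[100,0,0,0,0],[100,0,0,0,0],[100,0,0,0,0],[100,0,0,0,0]]'
python3 - <<'E'
from meas import *
from bench import eyes
for n in("side","scene"):
    d=eyes.snapshot(n); cv2.imwrite(f"pics/{n}9.png",d["color"][:,:,::-1]); print(n); run(d,{'jar':(.4635,.078),'mill':(.4585,-.0125),'pot':(.454,-.1025),'shaker':(.45,-.1925)},.008)
E
```

```text
time: 29.22
tool_pos: [0.1687, -0.5826, 0.4069]
tool_rot: [0.0, 0.745, 0.667, 0.0]
force: [0.3, 0.0, -0.8]
finger_gap: 0.087
time: 29.55
tool_pos: [0.1715, -0.5818, 0.4068]
tool_rot: [0.0, 0.743, 0.669, 0.0]
force: [0.9, -0.2, 0.6]
finger_gap: 0.0872
side
jar top 110 [463.7  72. ] zmax 110.4 rect (array([463.4,  73.4]), array([45.6, 79.9]), 1.4935)
mill top 42 [458.3 -15.3] zmax 130.1 cyl 348 [458.6 -13.1] res 0.73
pot top 77 [ 454.4 -108.1] zmax 78.7 cyl 383 [ 454.8 -104.3] res 5.65
shaker top 542 [ 450.5 -196.2] zmax 97.5 cyl 451 [ 450.8 -193.2] res 0.45
scene
jar top 88 [465.3  78.4] zmax 110.4 rect (array([464.1,  77.2]), array([56.3, 77. ]), 0.519)
mill top 28 [459.1 -10.7] zmax 130.0 cyl 233 [456.5 -12.2] res 0.93
pot top 33 [ 455.9 -100.6] zmax 79.1 cyl 264 [ 452.5 -103.5] res 5.27
shaker top 144 [ 451.6 -188.8] zmax 96.9 cyl 275 [ 448.3 -192.2] res 0.99
```

View pics/side9.png

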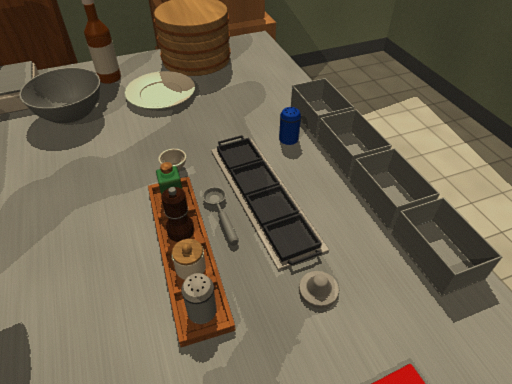

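View pics/scene9.png

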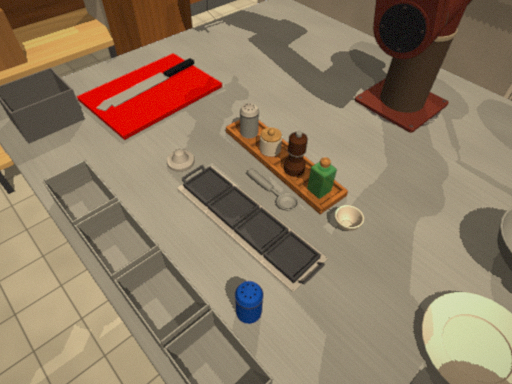

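All four stand upright in the serving rack. In the scene view they are the jar (322,178), mill (296,155), pot (270,140) and shaker (249,121), the reverse of the start. The blue shaker hasn't moved.

```bash
python3 -c "
from bench import bot
bot.close_job()"
```

```text
the job is handed in; nothing more can be done
```

All four things now stand upright in the serving rack in reverse order, and I handed the job in at about 30 s. From the robot's left, the row was shaker, pot, mill, jar on the prep rack. It is now jar, mill, pot, shaker on the serving rack.

My last checks, using the fixed cameras:
- **Position:** the two views put each thing within about 2–5 mm of its pocket centre; the limit is 18 mm.
- **Height:** the tops match things standing flat on the 8 mm pocket floors, to within about 3 mm.
- **Surroundings:** the gripper is open and well clear, and the blue shaker was not touched.

Some readings disagreed:
- **Camera offset:** the two cameras differed by about 5–7 mm in y on the top features, so I took values between them, which also agreed with the wrist camera.
- **Loose fits:** the final jar outline and the pot's cylinder fit were spoilt by the rack walls, so for those two I relied on the cork, the knob and the placing pose.
- **Blocked view:** the first final look failed because the arm blocked the side camera; I moved the arm and repeated it.

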